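# Find the unlatched splice-compartment cover and push it open

### The arm

A 7-joint arm with a two-finger parallel gripper is mounted at the origin on the work surface. World frame = base frame: x ahead of the robot, y to its left, z up, the work surface at z = 0. Lengths are in m, angles in rad, forces in N, time in s.
With the tool pointing down it reaches from about 0.4 to 0.85 m from the base axis. Payload 10.4 kg.
Tool frame: the origin (TCP) lies on the centre line of the jaws, within the pads' length; the fingertips stand 22 mm ahead of it and the grasp point (between the pads) lies 3 mm ahead of it; z points along the fingers, y is the line along which they close (so a half turn about z gives the same grasp; the last joint's range is limited). The gripper opens to 87 mm and grips with 3 to 60 N. Pads are 19 mm wide; open, the fingers measure 117 mm over their backs; the gripper's body (75 mm by 190 mm) begins 51 mm behind the grasp point.
Start: joints at [-1.295, 0.332, -0.065, 1.46, 0.022, 1.35, -0.088], TCP at [0.184, 0.597, 0.245] pointing down, gripper open.
Joint ranges: [-2.6, 2.6], [-0.5, 2.12], [-1.47, 1.34], [0.16, 2.42], [-1.27, 4.41], [0.06, 2.06], [-2.6, 2.6]. Speed limits (rad/s): [2.22, 2.22, 2.79, 2.79, 3.14, 3.14, 3.14].

### API

Orientations are given as a unit quaternion [x, y, z, w].
In Python, from bench import r gives the robot as it stands.
- The arm moves only by the shell command python3 jog.py [FORCE], which reads ROWS from standard input. ROWS is a JSON list of rows, 1 to 12 of them, each written [[dx, dy, dz], turn, opening]: dx, dy, dz in a scale on which 1.0 is 0.8 m, then a turn about the tool's z in parts of the range, where 1.0 means 4 rad, then the finger opening in m; each row is the pose to reach, as a shift and turn from the pose commanded when the command began, along the tool's axes at that moment; what a row does not reach only later rows make up. A row lasts 1/10 s, in which the tool goes at most 0.05 m and 0.15 rad, less where a joint would pass 70% of its speed; a pose out of reach is approached as far as the arm can. The fingers move at their own pace and stop on an object; FORCE is the grip in N (left out, the last holds). Time passes only in rows, so rows that do not move let the fingers close. It prints the time, the measured TCP pose, the force, the opening and the grip force at its end. Shift and turn numbers lie between -1 and 1, and a call with a number outside is refused. Input that does not fit is refused with a message, and nothing moves.
- r.read_state(): the state, without advancing time (a new reading comes with each control period).
- r.camera(name): name is "side" or "top"; returns a dict with "img" (400x640x3 uint8, red, green, blue), "fx", "fy", "cx", "cy" (pixels), "pose" (4x4, takes a point from camera to world coordinates). Camera axes: x right, y down, z forward; pixel columns grow to the right and rows downward; lengths in m; the calibration is good to about 2 mm. A picture is of the moment at which its call begins. There is no depth.
- r.close_job(): hands the job in; it is judged then, once.
The state is a dict: "time": time; "joint_positions": joint angles; "joint_vel": joint speeds; "joint_torque": joint torques, N m; "ee_pos": TCP position; "eef_rot": TCP orientation; "ft_force": force on the tool from outside, world axes, zero at the start; "torque": the same for the moment, N m; "width": finger opening in m; "grip_force": force on a finger pad.
Only numpy, scipy, OpenCV 4.12 (cv2) and the standard library are available. Lean on these libraries where they do the work, as an engineer would, in place of code of your own. Each camera call takes 0.05 s, during which the arm holds its last target. There are 200 camera calls.

### The job

One of the four identical covers in the fibre distribution box has been left unlatched: press lightly with a fingertip on the ribbed ends, one cover after another, until you find the one that rocks, and push that cover open until it stands fully open, at its stop just past upright. Leave the latched covers shut, and do not lift or shift any of the loose things on and around the box.

Things in the scene. Friction and masses are not known exactly. Their poses are not given: they have to be found in the camera images.
- box: light-grey fibre distribution box 220 x 380 x 80 mm on a pine board 250 x 430 x 18 mm, white outer lid folded back on its +x side; fixed. Origin: under the board's centre, on the work surface; z up, y along the row of covers, x from plain to ribbed ends. Deck 94 mm, rim 102 mm high. Cover centres at x 0, y +108, +36, -36, -108 mm for covers 1 to 4; openings 124 x 64 mm, bars of 8 mm between.
- cover1 (a joint): angle of cover 1, rad: 0 shut and level, 1.57 upright, 1.70 at its stop; grows as the ribbed end sinks and the plain end rises. White plate 120 x 60 x 4 mm, a see-saw on a hinge along box y at box x +14, z 93 mm. Latched: gives under 0.05 rad. Unlatched: turns under 2 to 4 N on the ribs, stiff, stays where left. All four look alike.
- cover1_press (a point): middle of the grey-ribbed end of cover 1, on its top (95 mm high when shut), 28 mm from the hinge axis and 18 mm from that end; moves with the cover. The compartment below is free to 40 mm above the work surface on this side of the hinge.
- cover1_edge (a point): middle of the upper edge of cover 1's plain end, 74 mm from the hinge axis; moves with the cover, rises as it opens (73 mm above the deck when upright). Pressing this end of a shut cover moves nothing.
- cover2 (a joint): angle of cover 2, rad: 0 shut and level, 1.57 upright, 1.70 at its stop; grows as the ribbed end sinks and the plain end rises. White plate 120 x 60 x 4 mm, a see-saw on a hinge along box y at box x +14, z 93 mm. Latched: gives under 0.05 rad. Unlatched: turns under 2 to 4 N on the ribs, stiff, stays where left. All four look alike.
- cover2_press (a point): middle of the grey-ribbed end of cover 2, on its top (95 mm high when shut), 28 mm from the hinge axis and 18 mm from that end; moves with the cover. The compartment below is free to 40 mm above the work surface on this side of the hinge.
- cover2_edge (a point): middle of the upper edge of cover 2's plain end, 74 mm from the hinge axis; moves with the cover, rises as it opens (73 mm above the deck when upright). Pressing this end of a shut cover moves nothing.
- cover3 (a joint): angle of cover 3, rad: 0 shut and level, 1.57 upright, 1.70 at its stop; grows as the ribbed end sinks and the plain end rises. White plate 120 x 60 x 4 mm, a see-saw on a hinge along box y at box x +14, z 93 mm. Latched: gives under 0.05 rad. Unlatched: turns under 2 to 4 N on the ribs, stiff, stays where left. All four look alike.
- cover3_press (a point): middle of the grey-ribbed end of cover 3, on its top (95 mm high when shut), 28 mm from the hinge axis and 18 mm from that end; moves with the cover. The compartment below is free to 40 mm above the work surface on this side of the hinge.
- cover3_edge (a point): middle of the upper edge of cover 3's plain end, 74 mm from the hinge axis; moves with the cover, rises as it opens (73 mm above the deck when upright). Pressing this end of a shut cover moves nothing.
- cover4 (a joint): angle of cover 4, rad: 0 shut and level, 1.57 upright, 1.70 at its stop; grows as the ribbed end sinks and the plain end rises. White plate 120 x 60 x 4 mm, a see-saw on a hinge along box y at box x +14, z 93 mm. Latched: gives under 0.05 rad. Unlatched: turns under 2 to 4 N on the ribs, stiff, stays where left. All four look alike.
- cover4_press (a point): middle of the grey-ribbed end of cover 4, on its top (95 mm high when shut), 28 mm from the hinge axis and 18 mm from that end; moves with the cover. The compartment below is free to 40 mm above the work surface on this side of the hinge.
- cover4_edge (a point): middle of the upper edge of cover 4's plain end, 74 mm from the hinge axis; moves with the cover, rises as it opens (73 mm above the deck when upright). Pressing this end of a shut cover moves nothing.
- cap: small green dust cap, 18 mm wide, 24 mm high, loose, standing on the left (+y) margin of the box's deck. Origin: its underside.
- adapter: blue fibre adapter, about 37 x 22 x 10 mm, loose, lying on the right (-y) margin of the box's deck. Origin: its underside.
- dispenser: alcohol dispenser: frosted pot 68 mm wide, 90 mm high, with black collar and clear flip lid; loose, left of the box. Origin: its underside.
- shears: yellow-handled shears, about 155 mm long, 12 mm high, lying loose right of the box. Origin: below the rivet.
- cleaver: fibre cleaver, dark block 70 x 60 x 53 mm, loose, left of the box. Origin: its underside.
- gland: grey cable gland, 36 mm wide, 42 mm high, loose, in front of the box. Origin: its underside.
- conduit: offcut of grey corrugated conduit on its clip, 108 x 34 x 26 mm, loose, in front of the box. Origin: its underside.
- jar: clear jar with black cap, 48 mm wide, 65 mm high, loose, in front of the box. Origin: its underside.

How it is judged:
On the way:
1. the unlatched cover rocks under the fingers (more than 0.12 rad) (value of joint any of cover1, cover2, cover3, cover4 above 0.12 rad and contact force between the fingers and box above 0.2 N), for 0.04 s.
At the end, for the whole second after the job is handed in: the unlatched cover stands open at more than 1.50 rad (its stop is at 1.70), at rest; the three latched covers are shut (below 0.10 rad); every loose thing is within 20 mm of where it started (((value of joint cover1 above 1.5 rad and value of joint each of cover2, cover3, cover4 below 0.1 rad) or (value of joint cover2 above 1.5 rad and value of joint each of cover1, cover3, cover4 below 0.1 rad) or (value of joint cover3 above 1.5 rad and value of joint each of cover1, cover2, cover4 below 0.1 rad) or (value of joint cover4 above 1.5 rad and value of joint each of cover1, cover2, cover3 below 0.1 rad)) and velocity of joint cover1 between -0.1 and 0.1 rad/s and velocity of joint cover2 between -0.1 and 0.1 rad/s and velocity of joint cover3 between -0.1 and 0.1 rad/s and velocity of joint cover4 between -0.1 and 0.1 rad/s and distance of each of cap, adapter, dispenser, shears, cleaver, gland, conduit, jar from where it was at the start of the episode below 0.02 m); the robot touches nothing.
It fails at once if a loose thing was lifted, carried or pushed away (more than 20 mm) (distance of any of cap, adapter, dispenser, shears, cleaver, gland, conduit, jar from where it was at the start of the episode above 0.02 m).
It fails at once if the box or its covers were pressed with more than 60 N (contact force between any of the fingers, the arm and box above 60 N).
It also fails if it takes over 48 s, if anything falls off the work surface, if the arm or the gripper's body presses on something with over 40 N, if the wrist force passes 120 N, or if a joint passes its speed limit or range.

## Working session

There is one attempt and no reset: what is moved stays moved. The work goes in short steps, Python scripts to look and compute and a shell command to move; the robot and the scene stay as the last step left them, time stands still between calls to the robot, and variables do not carry over. Pictures are saved under pics/ and viewed, at most 10 in all, crops included, and the job is handed in when it is done.

```bash
mkdir -p pics; ls; python3 - <<'E'
from bench import r
import cv2,numpy as np
s=r.read_state();print(s['time'],s['ee_pos'],s['eef_rot'],s['width'],s['ft_force'])
for n in("top","side"):
    c=r.camera(n);cv2.imwrite(f"pics/{n}0.png",c["img"][:,:,::-1]);print(n,c["fx"],c["fy"],c["cx"],c["cy"],np.round(c["pose"],4).tolist())
E
```

```text
bench.py
jog.py
pics
0.0 [0.18388199 0.5969724  0.24374058] [ 1.48843930e-01  9.88860431e-01 -7.25919536e-04 -7.18512292e-05] 0.08681508315605937 [-0.58730903  0.61480703 -0.38837646]
top 371.1497354216275 371.1497354216275 318.95147494701104 197.7795932814071 [[-0.0194, -0.9909, 0.1334, 0.3627], [-0.9995, 0.016, -0.0266, 0.0696], [0.0242, -0.1339, -0.9907, 1.0284], [0.0, 0.0, 0.0, 1.0]]
side 406.6147799706363 406.6147799706363 322.6211362353123 200.62775140127746 [[0.9038, -0.3, 0.3053, 0.1567], [-0.428, -0.6273, 0.6506, -0.6584], [-0.0037, -0.7186, -0.6954, 0.8418], [0.0, 0.0, 0.0, 1.0]]
```

View pics/top0.png

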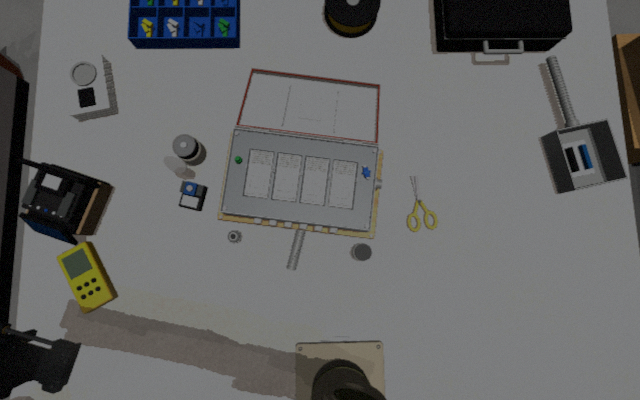

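View pics/side0.png

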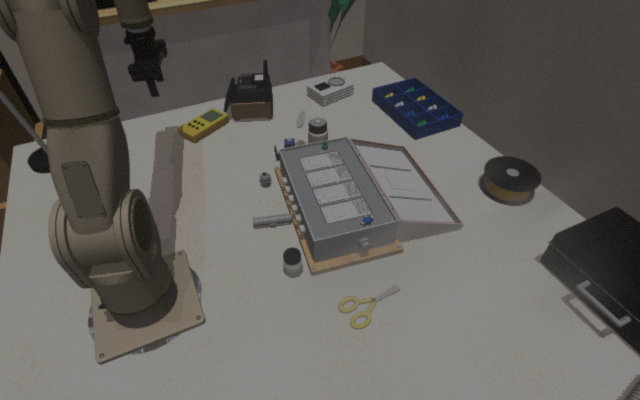

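```bash
python3 - <<'E'
import cv2
i=cv2.imread("pics/top0.png")[60:245,210:395]
i=cv2.convertScaleAbs(cv2.resize(i,None,fx=3.2,fy=3.2,interpolation=cv2.INTER_CUBIC),alpha=1.5)
cv2.imwrite("pics/topc.png",i)
E
```

```text
(no output)
```

View pics/topc.png

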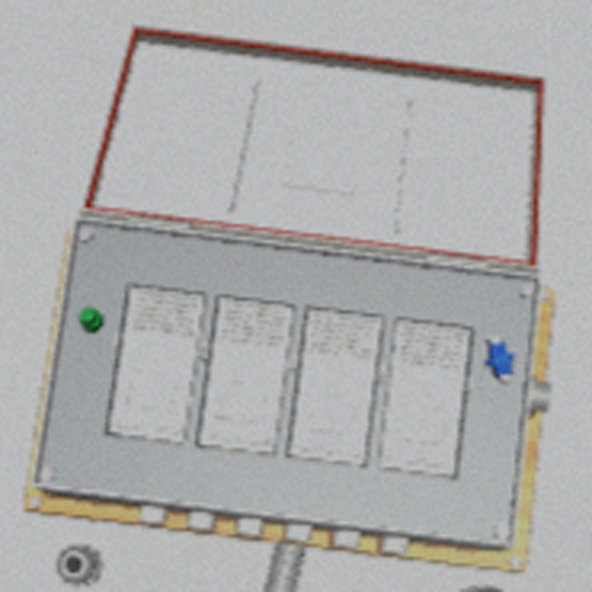

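```bash
cat > h.py <<'E'
from bench import r
import numpy as np, json
from scipy.spatial.transform import Rotation as R
from scipy.optimize import least_squares
def rel(box, p, tip=0.022, yaw=None):
    """shift in tool axes (and turn) to bring the fingertip to box point p (m)"""
    s=r.read_state(); T=R.from_quat(s['eef_rot']); a=box[2]
    w=np.array([box[0]+np.cos(a)*p[0]-np.sin(a)*p[1], box[1]+np.sin(a)*p[0]+np.cos(a)*p[1], p[2]+tip])
    y=T.as_matrix()[:,1]; d=np.arctan2(y[1],y[0])-(a+np.pi/2); d=(d+np.pi/2)%np.pi-np.pi/2
    return w, np.round(T.inv().apply(w-s['ee_pos']),4), round(d,3)   # +turn about tool z (down) lowers world angle
E
python3 - <<'E'
from h import *
c=r.camera("top");P=np.array(c["pose"])
q=np.array([[128,286],[206,295],[188,442],[107,434],[217,296],[295,306],[277,454],[197,446],[305,307],[384,316],[366,466],[287,457],[395,319],[473,328],[456,478],[379,470],[78,222],[538,283],[510,548],[38,488]])
px=(q+.5)/3.2-.5+[210,60]
obj=[[x,y0+y,.095] for y0 in(.108,.036,-.036,-.108) for x,y in((.061,.031),(.061,-.031),(-.061,-.031),(-.061,.031))]
obj+=[[.11,.19,.102],[.11,-.19,.102],[-.11,-.19,.102],[-.11,.19,.102]]
obj=np.array(obj)
def f(b):
    ca,sa=np.cos(b[2]),np.sin(b[2])
    w=np.c_[b[0]+ca*obj[:,0]-sa*obj[:,1],b[1]+sa*obj[:,0]+ca*obj[:,1],obj[:,2]]
    k=(w-P[:3,3])@P[:3,:3]
    return np.c_[c["fx"]*k[:,0]/k[:,2]+c["cx"],c["fy"]*k[:,1]/k[:,2]+c["cy"]]-px
s=least_squares(lambda b:f(b).ravel(),[.5,0,0],loss='soft_l1')
print(s.x,np.round(f(s.x),1).tolist());json.dump(s.x.tolist(),open("box.json","w"))
for y in(.108,.036,-.036,-.108):print(rel(s.x,[.042,y,.150]))
E
```

```text
[ 0.53812061  0.09012794 -0.14071106] [[0.5, -0.1], [0.0, 0.1], [-1.0, 0.8], [-0.0, 0.2], [0.4, 0.2], [-0.0, 0.1], [-0.5, 0.5], [0.1, -0.0], [0.7, 0.3], [-0.1, 0.4], [-0.1, 0.3], [0.3, 0.1], [0.3, -0.0], [-0.2, 0.1], [-0.0, -0.0], [-0.3, -0.5], [-1.3, -1.7], [1.5, -2.4], [1.5, -0.3], [-2.3, -0.2]]
(array([0.5948522 , 0.19117014, 0.172     ]), array([-0.5122, -0.2669,  0.0723]), np.float64(-0.158))
(array([0.58475441, 0.11988175, 0.172     ]), array([-0.5235, -0.338 ,  0.0723]), np.float64(-0.158))
(array([0.57465661, 0.04859337, 0.172     ]), array([-0.5349, -0.4091,  0.0724]), np.float64(-0.158))
(array([ 0.56455881, -0.02269502,  0.172     ]), array([-0.5462, -0.4802,  0.0725]), np.float64(-0.158))
```

The manual's scale: shifts go in shares of 0.8 m and turns go in shares of 4 rad. Converting my numbers, -0.512 m is -0.64, -0.245 m is -0.3063, -0.158 rad is -0.0395.

```bash
echo '[[[-0.0563,-0.0275,0],0,0],[[-0.1125,-0.0563,0],-0.0125,0],[[-0.1625,-0.0838,0],-0.025,0],[[-0.225,-0.1125,0],-0.0395,0],[[-0.275,-0.1375,0],-0.0395,0],[[-0.325,-0.1625,0],-0.0395,0],[[-0.375,-0.1938,0],-0.0395,0],[[-0.4313,-0.225,0],-0.0395,0],[[-0.4875,-0.25,0],-0.0395,0],[[-0.5375,-0.2788,0],-0.0395,0],[[-0.5938,-0.3063,0],-0.0395,0],[[-0.64,-0.3338,0],-0.0395,0]]' | python3 jog.py 10; python3 - <<'E'
from h import *
b=json.load(open("box.json"));print(rel(b,[.042,.108,.105]),r.read_state()['ft_force'])
E
```

```text
time: 1.35
ee_pos: [0.5961, 0.1893, 0.2443]
eef_rot: [0.071, 0.998, -0.0, 0.0]
ft_force: [0.0, -0.2, 0.1]
width: 0.0027
grip_force: 0.0
(array([0.5948522 , 0.19117014, 0.127     ]), array([0.0015, 0.0017, 0.1173]), np.float64(-0.001)) [ 0.02396148 -0.19051357  0.14964775]
```

In the tool's units: 0.12 m is 0.15, 0.11 m is 0.1375.

```bash
echo '[[[0.0013,0.0019,0.0563],0,0],[[0.0013,0.0019,0.1063],0,0],[[0.0013,0.0019,0.1375],0,0],[[0.0013,0.0019,0.15],0,0],[[0.0013,0.0019,0.15],0,0]]' | python3 jog.py; echo '[[[0,0,0.0025],0,0],[[0,0,0.005],0,0],[[0,0,0.005],0,0]]' | python3 jog.py;echo '[[[0,0,0.0013],0,0],[[0,0,0.0025],0,0],[[0,0,0.0025],0,0]]' | python3 jog.py
```

```text
time: 1.85
ee_pos: [0.5933, 0.1929, 0.1235]
eef_rot: [0.07, 0.998, -0.001, -0.001]
ft_force: [0.5, -0.7, 0.5]
width: 0.0006
grip_force: 0.0
time: 2.15
ee_pos: [0.5944, 0.1933, 0.1215]
eef_rot: [0.07, 0.998, 0.0, 0.001]
ft_force: [-0.6, 0.1, -0.7]
width: 0.0003
grip_force: 0.0
time: 2.45
ee_pos: [0.5939, 0.1931, 0.1185]
eef_rot: [0.07, 0.998, 0.0, -0.0]
ft_force: [-0.4, -0.2, 0.5]
width: 0.0006
grip_force: 0.0
```

In the tool's units: 0.002 m is 0.0025.

```bash
for i in 1 2; do echo '[[[0,0,0.0025],0,0],[[0,0,0.0025],0,0],[[0,0,0.0025],0,0]]' | python3 jog.py | grep -E 'ee_pos|ft'; done
```

```text
ee_pos: [0.5941, 0.1931, 0.1166]
ft_force: [0.8, -0.5, 0.7]
ee_pos: [0.594, 0.1931, 0.1146]
ft_force: [1.1, 1.0, 2.3]
```

In the tool's units: 0.002 m is 0.0025.

```bash
echo '[[[0,0,0.0025],0,0],[[0,0,0.0025],0,0],[[0,0,0.0025],0,0]]' | python3 jog.py | grep -E 'ee_pos|ft'
```

```text
ee_pos: [0.5939, 0.1931, 0.1124]
ft_force: [0.2, 0.5, 1.3]
```

In the tool's units: 0.002 m is 0.0025.

```bash
for i in 1 2; do echo '[[[0,0,0.0025],0,0],[[0,0,0.0025],0,0],[[0,0,0.0025],0,0]]' | python3 jog.py | grep -E 'ee_pos|ft'; done;python3 - <<'E'
from h import *
import cv2
for n in("side",):
    i=r.camera(n)["img"][100:280,230:470,::-1]
    cv2.imwrite("pics/s1.png",cv2.convertScaleAbs(cv2.resize(i,None,fx=3.3,fy=3.3,interpolation=cv2.INTER_CUBIC),alpha=1.4))
E
```

```text
ee_pos: [0.5937, 0.1931, 0.1103]
ft_force: [0.2, 0.5, 1.3]
ee_pos: [0.5939, 0.1931, 0.1084]
ft_force: [0.3, 0.8, 1.9]
```

View pics/s1.png

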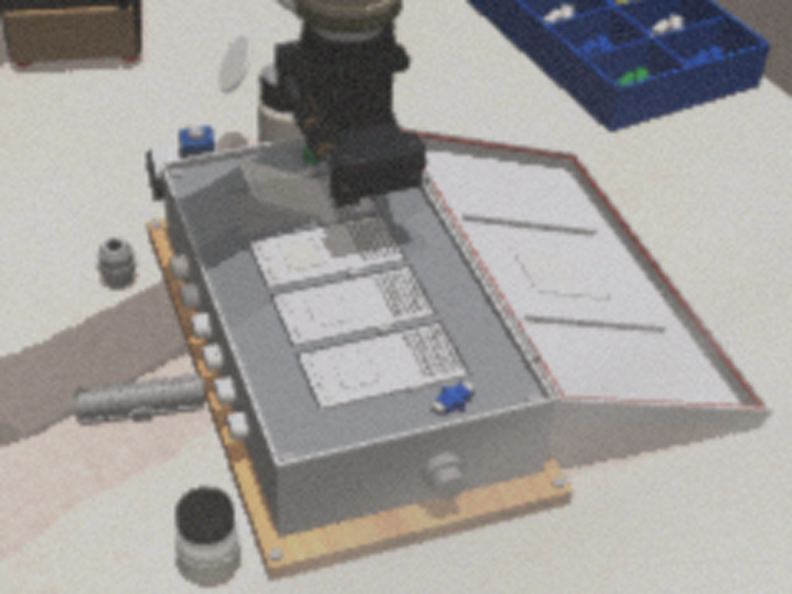

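In the tool's units: 0.008 m is 0.01, 0.004 m is 0.005.

```bash
echo '[[[0,0,0.005],0,0],[[0,0,0.01],0,0],[[0,0,0.01],0,0]]' | python3 jog.py | grep -E 'ee_pos|ft';echo '[[[0,0,0.005],0,0],[[0,0,0.01],0,0],[[0,0,0.01],0,0]]' | python3 jog.py | grep -E 'ee_pos|ft';echo '[[[0,0,0.0038],0,0],[[0,0,0.0075],0,0],[[0,0,0.0075],0,0]]' | python3 jog.py | grep -E 'ee_pos|ft'
```

```text
ee_pos: [0.5937, 0.193, 0.0997]
ft_force: [1.0, 0.2, -0.0]
ee_pos: [0.5935, 0.1929, 0.0917]
ft_force: [1.1, 0.6, 0.3]
ee_pos: [0.5936, 0.193, 0.086]
ft_force: [0.2, 1.0, -0.4]
```

```bash
python3 - <<'E'
from h import *
import cv2
i=r.camera("side")["img"][100:280,230:470,::-1]
cv2.imwrite("pics/s2.png",cv2.convertScaleAbs(cv2.resize(i,None,fx=3.3,fy=3.3,interpolation=cv2.INTER_CUBIC),alpha=1.4))
E
```

```text
(no output)
```

View pics/s2.png

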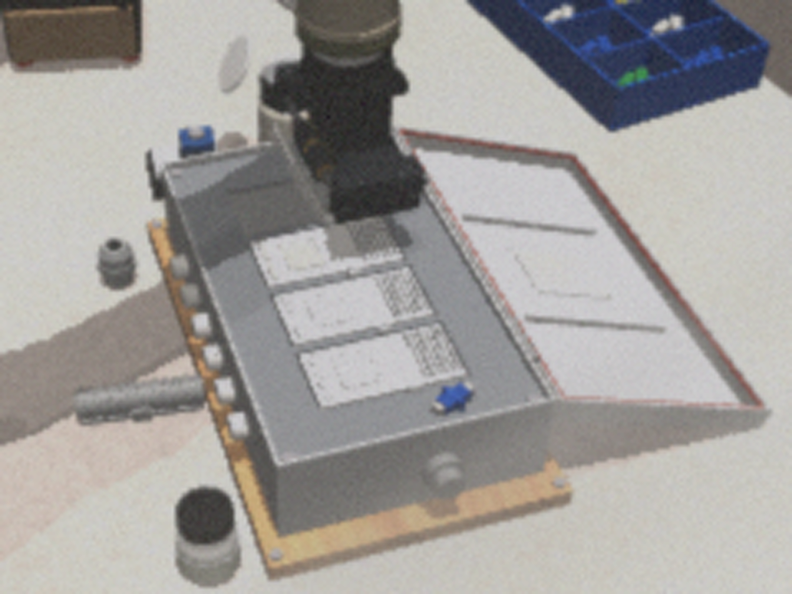

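In the tool's units: -0.13 m is -0.1625, 0.125 m is 0.1563.

```bash
echo '[[[0,0,-0.05],0,0],[[0,0,-0.1],0,0],[[0,0,-0.15],0,0],[[0,0,-0.1625],0,0],[[0.0563,0,-0.1625],0,0],[[0.1125,0,-0.1625],0,0],[[0.1563,0,-0.1625],0,0],[[0.1563,0,-0.125],0,0],[[0.1563,0,-0.0875],0,0],[[0.1563,0,-0.075],0,0],[[0.1563,0,-0.075],0,0]]' | python3 jog.py; python3 - <<'E'
from h import *
import cv2
print(rel(json.load(open("box.json")),[0,.108,.125]))
i=r.camera("side")["img"][100:280,230:470,::-1]
cv2.imwrite("pics/s3.png",cv2.convertScaleAbs(cv2.resize(i,None,fx=3.3,fy=3.3,interpolation=cv2.INTER_CUBIC),alpha=1.4))
E
```

```text
time: 6.05
ee_pos: [0.4692, 0.21, 0.1451]
eef_rot: [0.07, 0.998, -0.001, -0.001]
ft_force: [0.0, -0.8, -0.5]
width: 0.0003
grip_force: 0.0
(array([0.55326731, 0.19706053, 0.147     ]), array([-0.085 , -0.0011, -0.0021]), np.float64(-0.0))
```

View pics/s3.png

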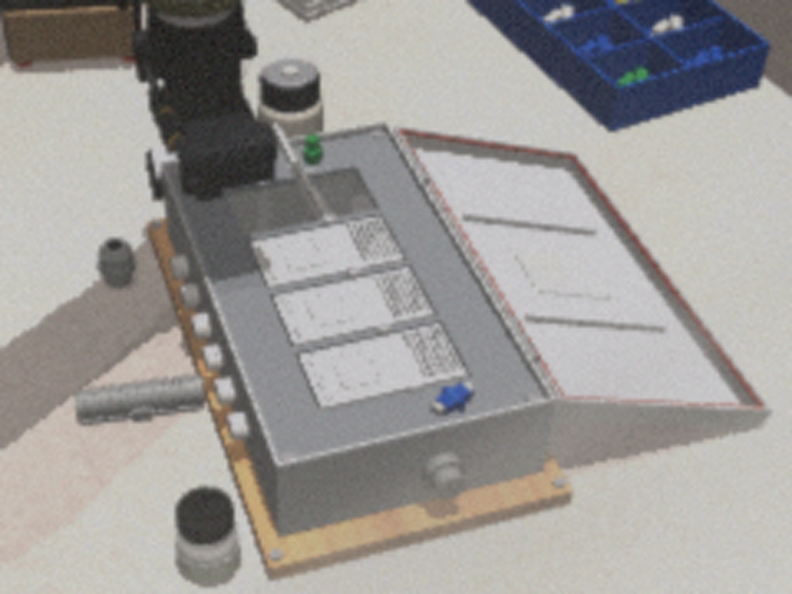

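The cover stands about 60° open (its edge from (280,130) to (328,218)), with the gripper on its -x side. Next I push it in +x.

In the tool's units: -0.08 m is -0.1, -0.075 m is -0.0938.

```bash
echo '[[[-0.0375,0,0],0,0],[[-0.0688,0,0],0,0],[[-0.0813,0,0],0,0],[[-0.0875,0,0],0,0],[[-0.0938,0,0],0,0],[[-0.1,0,0],0,0],[[-0.1,0,0],0,0]]' | python3 jog.py | grep -E 'ee_pos|ft'; echo '[[[-0.0038,0,0],0,0],[[-0.0075,0,0],0,0],[[-0.0075,0,0],0,0]]' | python3 jog.py | grep -E 'ee_pos|ft'
```

```text
ee_pos: [0.5495, 0.1995, 0.1467]
ft_force: [-0.1, -0.1, -0.9]
ee_pos: [0.5555, 0.1986, 0.1466]
ft_force: [-0.5, -0.2, 0.5]
```

In the tool's units: -0.003 m is -0.0038, -0.002 m is -0.0025.

```bash
echo '[[[-0.0025,0,0],0,0],[[-0.0038,0,0],0,0],[[-0.0038,0,0],0,0]]' | python3 jog.py | grep -E 'ee_pos|ft'
```

```text
ee_pos: [0.5583, 0.1982, 0.1465]
ft_force: [-0.7, 0.3, 0.4]
```

In the tool's units: -0.002 m is -0.0025.

```bash
for i in 1 2; do echo '[[[-0.0025,0,0],0,0],[[-0.0025,0,0],0,0]]' | python3 jog.py | grep -E 'ee_pos|ft'; done
```

```text
ee_pos: [0.5595, 0.198, 0.1464]
ft_force: [-6.5, 0.5, 2.8]
ee_pos: [0.5599, 0.198, 0.1463]
ft_force: [-13.6, -0.0, 8.1]
```

At the stop: the force rises to 13 N with no more motion. I back off and check.

In the tool's units: -0.1 m is -0.125, -0.08 m is -0.1.

```bash
echo '[[[0.0375,0,0],0,0],[[0.0875,0,0],0,0],[[0.1,0,-0.05],0,0],[[0.1,0,-0.1],0,0],[[0.1,0,-0.125],0,0],[[0.1,0,-0.125],0,0],[[0.1,0,-0.125],0,0]]' | python3 jog.py; python3 - <<'E'
from h import *
import cv2
i=r.camera("side")["img"][100:280,230:470,::-1]
cv2.imwrite("pics/s4.png",cv2.convertScaleAbs(cv2.resize(i,None,fx=3.3,fy=3.3,interpolation=cv2.INTER_CUBIC),alpha=1.4))
E
```

```text
time: 8.5
ee_pos: [0.4832, 0.2087, 0.2465]
eef_rot: [0.07, 0.998, 0.0, 0.0]
ft_force: [-0.5, -0.6, -0.0]
width: 0.0002
grip_force: 0.0
```

View pics/s4.png

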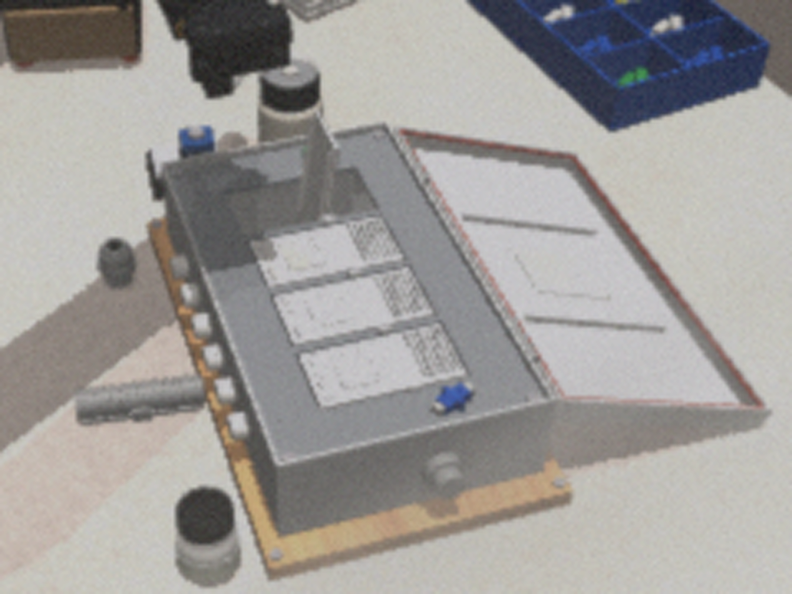

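Cover 1 stands just past upright (plate from (325,215) up to (338,155)). The other three are shut, the loose things have not moved, and the arm is clear.

```bash
python3 -c "
from bench import r
print(r.close_job())"
```

```text
the job is handed in; nothing more can be done
None
```

Cover 1 was the unlatched one; it now stands open at its stop, covers 2–4 were never touched and look shut, no loose thing visibly moved, and the job is handed in (no verdict was returned).

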